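Refit the drip-tray grille and set the cup on it to drain

ROBOT

A 6-joint arm with a two-finger parallel gripper is mounted at the origin on a cart in front of the work surface, level with it; the furniture and walls round the work are solid. World frame = base frame: x ahead of the robot, y to its left, z up, the work surface at z = 0. Lengths are in m, angles in rad, forces in N, time in s.
With the tool pointing down it reaches from about 0.375 to 0.9 m from the base axis. Payload 3.1 kg.
Tool frame: the origin (TCP) lies at the very end of the fingers, on their centre line; the grasp point (between the pads) lies r.grip_depth behind it (r.grip_depth is the distance from the TCP to the grasp point, in m); z points along the fingers, y is the line along which they close (so a half turn about z gives the same grasp; the last joint's range is limited). The gripper opens to 87 mm and grips with 3 to 60 N. Pads are 19 mm wide; open, the fingers measure 117 mm over their backs; the gripper's body (75 mm by 190 mm) begins 51 mm behind the grasp point.
Start: joints at [0.977, 0.527, 1.433, -0, 1.181, -0.178], TCP at [0.252, 0.572, 0.223] pointing down, gripper open.
Joint ranges: [-3.08, 3.08], [-0.75, 2.2], [0.22, 2.44], [-1.43, 4.57], [0, 2.65], [-2.85, 2.85]. Speed limits (rad/s): [2.79, 2.79, 3.14, 3.14, 3.14, 3.14].

INTERFACE

Orientations are given as [roll, pitch, yaw] about the fixed x, y, z axes, in that order (R = Rz(yaw) Ry(pitch) Rx(roll)).
In Python, from rig import r, viewer gives the robot as it stands. Calls block until the motion is done:
- r.movep(position, orientation): joint-space move of the TCP to a pose.
- r.movel(position, rotation=None, vel=0.15, force_limit=None): straight line of the TCP; rotation=None keeps the orientation; vel is the mean speed in m/s. With force_limit (N) it stops when the force on the tool has changed by that much, and returns True; else False.
- r.move_joints(angles): joint-space move.
- r.release() and r.grab(grip_force=None): open the fingers fully, or close them until they stop; grip_force is the grip in N (None keeps the last).
- r.hold(seconds).
- r.solve_ik(position, orientation): joint angles nearest the present ones, or None.
- r.sense(): the state.
- viewer.read_camera(name): name is "scene" or "top" or "wrist"; returns the picture (480x640x3 uint8, red, green, blue); there is no depth.
- viewer.camera_model(name): a dict with "intrinsics" (3x3 intrinsics, pixels), "R" (3x3) and "t" (3): a world point X has camera coordinates R X + t. Camera axes: x right, y down, z forward; pixel columns grow to the right and rows downward; lengths in m; the calibration is good to about 2 mm. The wrist camera is an equidistant fisheye: a pixel r from the principal point sees the ray r / f radians off the axis. A picture is of the moment at which its call begins: read the wrist's pose just before it. camera_model takes no time and is no camera call; for the wrist camera it gives the pose at the moment of the call.
A pose or a line that the arm cannot do raises r.MotionError and nothing moves.
- r.hand_in(): hands the job in; it is judged then, once.
The state is a dict: "clock": time; "qpos": joint angles; "qvel": joint speeds; "tau": joint torques, N m; "position": TCP position; "tool_rot": TCP orientation; "wrist_force": force on the tool from outside, world axes, zero at the start; "torque": the same for the moment, N m; "grip_width": finger opening in m; "grip_force": force on a finger pad.
Only numpy, scipy, OpenCV 4.12 (cv2) and the standard library are available. Lean on these libraries where they do the work, as an engineer would, in place of code of your own. Each camera call takes 0.05 s, during which the arm holds its last target. There are 200 camera calls.

TASK

The washed-up grille is lying on the worktop: put it back in the white drip tray by resting it on the tray's rim a little off its recess and sliding it along until it drops in and lies level all round, then let go of it. Next move the dotted cup to near the middle of the grille to drain: keep it mouth-down all the way and set it down gently, without dropping it. Leave the beaker, the tin and the salt shaker behind the tray where they stand.

Things in the scene. Friction and masses are not known exactly. Their poses are not given: they have to be found in the camera images.
- tray: White drip tray, 190 x 84 mm, 26 mm high; it does not move. Origin: centre of its underside; x along its long side, y across, z up. Its rim is a round rolled edge 8 mm thick, crest 26 mm above the worktop, 91 mm from the centre along x and 38 mm along y. Inside the rim is the recess for the grille.
- tray_seat (a point): Centre of the tray's recess at the height of the ledge the grille lies on: 18 mm above the worktop, 8 mm below the rim's crest. Recess 174 (x) x 68 mm (y), axes as the tray's; the ledge is 5 mm wide all round, the basin inside it is open. The grille fits either way round, 2 mm to spare on each side.
- grille_center (a point): Loose slotted stainless grille, a stiff plate 170 (x) x 64 (y) x 10 mm, 0.18 kg (varies); the point is its centre, 5 mm up. Starts flat on the worktop; grip it across its long edges. Home, its centre is 23 mm above the worktop and its top 2 mm above the rim, so fingers on its edges meet the rim first. With one end in the recess and the other on the end rim, a light push on that end slides it home.
- cup_center (a point): White dotted espresso cup with a handle, loose, mouth-down, 55 mm high, 0.14 kg (varies). Point: on its axis, half-way up. z runs from foot to mouth (down while mouth-down); the handle, 14 mm wide, points to -y, out to 60 mm from the axis. Diameter 63 mm at the mouth (below), about 58 half-way, 44 at the foot (on top). Can be gripped from above across x.
- beaker_center (a point): Bystander: striped stoneware beaker, 65 mm diameter, 84 mm high, upright; the point is its centre.
- tin_center (a point): Bystander: small blue food tin, 57 mm diameter, 72 mm high, upright; the point is its centre.
- shaker_center (a point): Bystander: salt shaker, 44 mm diameter, 90 mm high, upright; the point is its centre.
Not all that is in view belongs to the job. What is shaped like the part that bears cup_center but purple is not meant.

How it is judged:
On the way, in this order (a step that is already met when the one before it is completed fails the run):
1. the grille rests on the tray's rim, at least 7 mm off its recess and not yet home (horizontal distance between grille_center and tray_seat between 0.007 and 0.09 m and contact force between grille and tray above 0.2 N and z of grille_center in the frame of tray above 0.025 m), for 0.05 s.
2. the grille lies home in the recess, level, and is let go (x of grille_center in the frame of tray between -0.005 and 0.005 m and y of grille_center in the frame of tray between -0.005 and 0.005 m and z of grille_center in the frame of tray below 0.025 m and angle between grille_center's own z axis and vertical below 0.02 rad and angle between the x axis of grille_center and the x axis of tray, either way round below 0.06 rad and contact force between the fingers and grille below 0.1 N), for 0.2 s.
3. the cup stands mouth-down on the seated grille and is let go (x of grille_center in the frame of tray between -0.005 and 0.005 m and y of grille_center in the frame of tray between -0.005 and 0.005 m and z of grille_center in the frame of tray below 0.025 m and angle between grille_center's own z axis and vertical below 0.02 rad and angle between the x axis of grille_center and the x axis of tray, either way round below 0.06 rad and x of cup_center in the frame of tray between -0.05 and 0.05 m and y of cup_center in the frame of tray between -0.02 and 0.02 m and angle between cup_center's own z axis and vertical above 3 rad and contact force between cup and grille above 0.3 N and z of cup_center in the frame of tray below 0.06 m and contact force between the fingers and cup below 0.1 N), for 0.2 s.
At the end, for the whole second after the job is handed in: The grille lies in the tray's recess (within 5 mm of the tray's centre, centre less than 25 mm above the worktop, tilted less than 0.02 rad); the cup stands mouth-down on it, released and at rest, its axis within 50 mm along and 20 mm across of the tray's centre (all of step 3 and linear speed of each of grille, cup below 0.02 m/s); the robot touches nothing.
It fails at once if the cup is tipped by more than about 35 degrees from mouth-down (angle between cup_center's own z axis and vertical below 2.53 rad).
It fails at once if the cup is dropped (moves freely at over 0.5 m/s, a fall of over 12 mm) (linear speed of cup above 0.5 m/s and contact force between the fingers and cup below 0.1 N).
It fails at once if the cup is rammed onto the grille (contact above 45 N) (contact force between cup and grille above 45 N).
It fails at once if the beaker, the tin or the salt shaker is pushed more than 30 mm or tipped over (distance of any of beaker_center, tin_center, shaker_center from where it was at the start of the episode above 0.03 m or angle between any of beaker_center, tin_center, shaker_center's own z axis and vertical above 0.5 rad).
It also fails if it takes over 64 s, if anything falls off the work surface, if the arm or the gripper's body presses on something with over 40 N, if the wrist force passes 120 N, or if a joint passes its speed limit or range.

## Working session

There is one attempt and no reset: what is moved stays moved. The work goes in short steps, each a Python script; the robot and the scene stay as the last script left them, time stands still between calls to the robot, and variables do not carry over. Pictures are saved under pics/ and viewed, at most 10 in all, crops included, and the job is handed in when it is done.

```bash
mkdir -p pics; ls; python3 - <<'E'
from rig import r, viewer
import cv2,numpy as np
np.set_printoptions(precision=4,suppress=True)
for n in ("scene","top","wrist"):
    m=viewer.camera_model(n); im=viewer.read_camera(n)
    cv2.imwrite(f"pics/{n}0.png",im[:,:,::-1]); print(n,m)
print(r.grip_depth,r.sense())
E
```

```text
pics
scene {'intrinsics': array([[490.0848,   0.    , 314.9899],
       [  0.    , 490.0848, 250.1558],
       [  0.    ,   0.    ,   1.    ]]), 'R': array([[ 0.7118, -0.7022,  0.0127],
       [-0.5035, -0.5228, -0.6879],
       [ 0.4897,  0.4833, -0.7257]]), 't': array([-0.3243,  0.369 ,  0.9122])}
top {'intrinsics': array([[472.1302,   0.    , 326.6242],
       [  0.    , 472.1302, 235.516 ],
       [  0.    ,   0.    ,   1.    ]]), 'R': array([[-0.0136, -0.9998,  0.0123],
       [-0.9806,  0.0109, -0.1959],
       [ 0.1957, -0.0148, -0.9806]]), 't': array([0.0824, 0.513 , 1.367 ])}
wrist {'intrinsics': array([[371.6483,   0.    , 320.0546],
       [  0.    , 371.6483, 233.1588],
       [  0.    ,   0.    ,   1.    ]]), 'R': array([[ 0.4037,  0.9149, -0.0011],
       [ 0.888 , -0.3915,  0.241 ],
       [ 0.2201, -0.0982, -0.9705]]), 't': array([-0.6238, -0.0289,  0.3891])}
0.0187 {'clock': 0.15, 'qpos': array([ 0.9765,  0.5282,  1.4336, -0.    ,  1.1814, -0.1785]), 'qvel': array([-0.0005, -0.0022, -0.0029, -0.0029, -0.0002,  0.0007]), 'tau': array([  0.0003, -44.0431, -17.6843,   0.0633,   0.0553,  -0.0001]), 'position': array([0.2521, 0.5713, 0.2218]), 'tool_rot': array([-3.14  , -0.0003,  2.7258]), 'wrist_force': array([ 0.1337, -0.7855, -0.5703]), 'torque': array([-0.0069, -0.0106,  0.0272]), 'grip_force': 0.0, 'grip_width': 0.08717774888794488}
```

View pics/scene0.png

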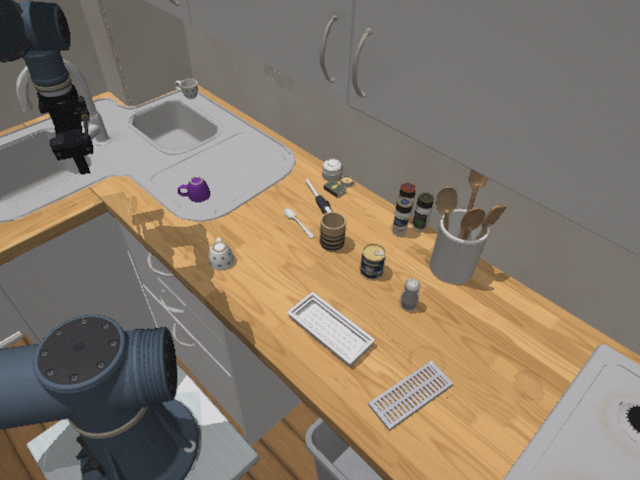

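View pics/top0.png

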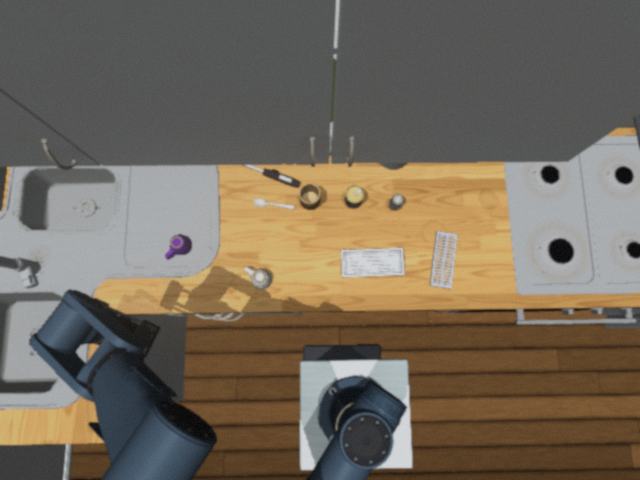

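The dotted cup candidates in the scene view are: the white dotted one at (221,258), which is (260,278) in the top view; the purple one at (198,188); the grey cup at (188,88); and the white jar at (332,168). The first fits because it is white, dotted and has a handle. I'll enlarge these to confirm and get coarse positions.

```bash
cat > h.py <<'E'
import numpy as np, cv2
from rig import r, viewer
np.set_printoptions(precision=4,suppress=True)
def ray(m,uv,fish=False):
    K=m["intrinsics"]; x=(uv[0]-K[0,2])/K[0,0]; y=(uv[1]-K[1,2])/K[1,1]
    if fish:
        t=np.hypot(x,y); s=np.sin(t)/t if t>1e-9 else 1; d=np.array([x*s,y*s,np.cos(t)])
    else: d=np.array([x,y,1.])
    R=m["R"]; return -R.T@m["t"], R.T@d/np.linalg.norm(d)
def onz(m,uv,z,fish=False):
    c,d=ray(m,uv,fish); return c+d*(z-c[2])/d[2]
def tri(rays):
    A=np.zeros((3,3));b=np.zeros(3)
    for c,d in rays:
        P=np.eye(3)-np.outer(d,d);A+=P;b+=P@c
    X=np.linalg.solve(A,b)
    return X, max(np.linalg.norm((np.eye(3)-np.outer(d,d))@(X-c)) for c,d in rays)
def snap(name,f):
    m=viewer.camera_model(name); im=viewer.read_camera(name)[:,:,::-1].copy()
    cv2.imwrite(f"pics/{f}.png",im); np.savez(f"pics/{f}.npz",**m); return m,im
E
python3 - <<'E'
from h import *
s=cv2.imread("pics/scene0.png");t=cv2.imread("pics/top0.png")
f=lambda im,x,y,w,h:cv2.resize(im[y:y+h,x:x+w],(400,300),interpolation=cv2.INTER_CUBIC)
cv2.imwrite("pics/c1.png",np.vstack([np.hstack([f(s,160,150,160,120),f(s,300,135,80,60)]),np.hstack([f(t,220,240,80,60),f(t,335,215,140,105)])]))
m=viewer.camera_model("top")
for n,p,z in (("tray",(372,262),.026),("grille",(444,260),.01),("cup",(261,278),.055),("tin",(355,196),.07),("shaker",(397,201),.09),("beaker",(311,197),.084)): print(n,onz(m,p,z))
m=viewer.camera_model("scene")
for n,p,z in (("tray",(331,328),.026),("grille",(411,394),.01),("cup",(221,260),.03)): print(n,onz(m,p,z))
E
```

```text
tray [ 0.4356 -0.0605  0.026 ]
grille [ 0.4415 -0.2835  0.01  ]
cup [0.3881 0.2703 0.055 ]
tin [ 0.6304 -0.0108  0.07  ]
shaker [ 0.6081 -0.1335  0.09  ]
beaker [0.6247 0.1214 0.084 ]
tray [ 0.4337 -0.0715  0.026 ]
grille [ 0.4434 -0.2865  0.01  ]
cup [0.3814 0.253  0.03  ]
```

View pics/c1.png

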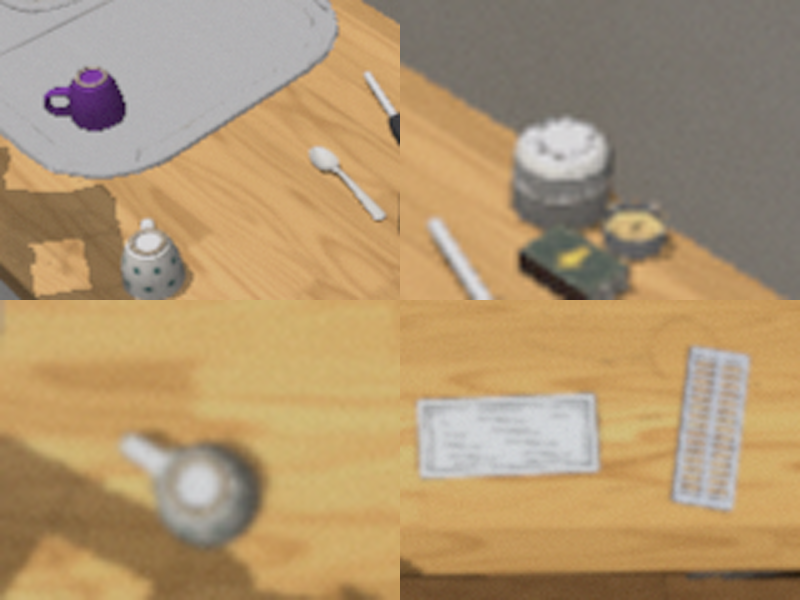

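The crop confirms it: the white cup with green dots at scene (221,258) is mouth-down, with its handle pointing away from the robot. The purple one at (198,188) is the decoy. The tray lies along world y and the grille roughly along x. Next I'll take wrist views of each for precision.

```bash
python3 - <<'E'
from h import *
pi=np.pi
m=viewer.camera_model("wrist"); s=r.sense(); print("cam-tcp",-m["R"].T@m["t"]-s["position"], "look",m["R"][2])
for p in ([.39,.27,.25],[.435,-.065,.25],[.44,-.285,.25]):
    print(p,[(round(y,2),None if (q:=r.solve_ik(p,[pi,0,y])) is None else round(q[5],2)) for y in np.arange(-pi,pi,pi/4)])
def go(p,yaw,f):
    r.movep(p,[pi,0,yaw]); r.hold(.2); m,im=snap("wrist",f); return im
ims=[]
y=2.7258
ims=[go([.36,.30,.25],2.73,"cupA"),go([.42,.22,.25],2.73,"cupB"),go([.46,-.03,.25],pi,"trA"),go([.46,-.11,.25],pi,"trB"),go([.46,-.25,.25],pi,"grA"),go([.46,-.31,.25],pi,"grB")]
print(r.sense()["clock"])
cv2.imwrite("pics/w1.png",cv2.resize(np.vstack([np.hstack(ims[0::2]),np.hstack(ims[1::2])]),(800,400),interpolation=cv2.INTER_AREA))
E
```

```text
cam-tcp [-0.0603  0.0263  0.1623] look [ 0.2202 -0.098  -0.9705]
[0.39, 0.27, 0.25] [(np.float64(-3.14), np.float64(-1.2)), (np.float64(-2.36), np.float64(-1.99)), (np.float64(-1.57), np.float64(-2.77)), (np.float64(-0.79), np.float64(2.73)), (np.float64(0.0), np.float64(1.94)), (np.float64(0.79), np.float64(1.15)), (np.float64(1.57), np.float64(0.37)), (np.float64(2.36), np.float64(-0.42))]
[0.435, -0.065, 0.25] [(np.float64(-3.14), np.float64(-1.97)), (np.float64(-2.36), np.float64(-2.76)), (np.float64(-1.57), np.float64(2.74)), (np.float64(-0.79), np.float64(1.95)), (np.float64(0.0), np.float64(1.17)), (np.float64(0.79), np.float64(0.38)), (np.float64(1.57), np.float64(-0.4)), (np.float64(2.36), np.float64(-1.19))]
[0.44, -0.285, 0.25] [(np.float64(-3.14), np.float64(-2.36)), (np.float64(-2.36), None), (np.float64(-1.57), np.float64(2.35)), (np.float64(-0.79), np.float64(1.57)), (np.float64(0.0), np.float64(0.78)), (np.float64(0.79), np.float64(-0.0)), (np.float64(1.57), np.float64(-0.79)), (np.float64(2.36), np.float64(-1.57))]
5.6333
```

View pics/w1.png

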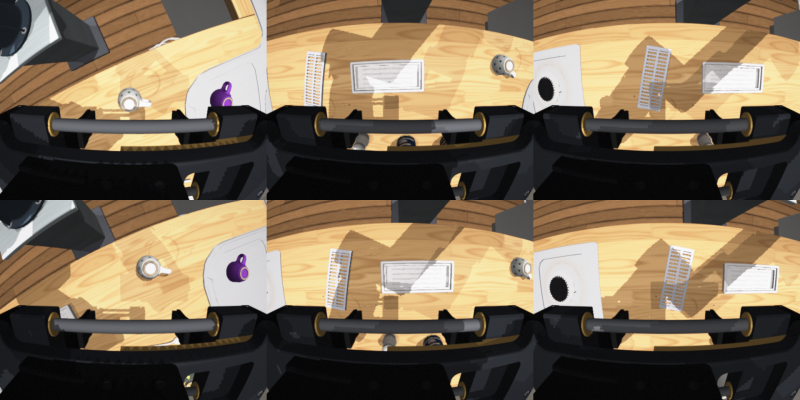

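The wrist views show the tray, grille and cup clearly. In full-resolution pixels, the tray is near (290,180) in trA and (360,185) in trB. The grille is near (290,185) in grA and (345,185) in grB, and the cup near (310,235) in cupA and (365,160) in cupB. Next I'll extract contours.

```bash
cat >> h.py <<'E'
def load(f): return dict(np.load(f"pics/{f}.npz")), cv2.imread(f"pics/{f}.png")
def blob(im,seed,rmax=130,sat=70,val=70):
    hsv=cv2.cvtColor(im,cv2.COLOR_BGR2HSV)
    k=((hsv[...,1]<sat)&(hsv[...,2]>val)).astype(np.uint8)
    circ=np.zeros_like(k); cv2.circle(circ,seed,rmax,1,-1); k&=circ
    k[245:]=0
    k=cv2.morphologyEx(k,cv2.MORPH_OPEN,np.ones((3,3)))   # drop specks
    k=cv2.morphologyEx(k,cv2.MORPH_CLOSE,np.ones((9,9)))
    cs,_=cv2.findContours(k,cv2.RETR_EXTERNAL,cv2.CHAIN_APPROX_NONE)
    cs=[c for c in cs if cv2.contourArea(c)>300]
    return min(cs,key=lambda c:-cv2.pointPolygonTest(c,tuple(map(float,seed)),True)) if cs else None
def rect(m,c,z):
    P=np.array([onz(m,p,z,True)[:2] for p in c[:,0,:]])
    (x,y),(w,h),a=cv2.minAreaRect((P*1e4).astype(np.float32)) 
    if w<h: w,h,a=h,w,a+90
    return np.array([x,y])/1e4,(w/1e4,h/1e4),(np.deg2rad(a)+np.pi/2)%np.pi-np.pi/2
def cen_ray(m,xy,z):
    c=-m["R"].T@m["t"]; d=np.append(xy,z)-c; return c,d/np.linalg.norm(d)
E
cat > meas.py <<'E'
from h import *
S={"tray":(.022,{"trA":(290,180),"trB":(360,185)}),"grille":(.01,{"trA":(115,190),"trB":(175,190),"grA":(290,185),"grB":(345,185)}),"cup":(.027,{"cupA":(310,235),"cupB":(365,160)})}
ims=[]
for n,(z,v) in S.items():
    rs=[]
    for f,s in v.items():
        m,im=load(f); c=blob(im,s)
        if c is None: print(n,f,"none"); continue
        xy,wh,a=rect(m,c,z); rs.append(cen_ray(m,xy,z)); print(n,f,xy,np.round(wh,4),round(a,4))
        cv2.drawContours(im,[c],-1,(0,0,255),1); ims.append(cv2.resize(im[80:260,max(0,s[0]-120):max(0,s[0]-120)+240],(264,198)))
    if len(rs)>1: print("tri",tri(rs))
while len(ims)<9: ims.append(np.zeros_like(ims[0]))
cv2.imwrite("pics/c2.png",np.vstack([np.hstack(ims[i:i+3]) for i in (0,3,6)]))
E
python3 meas.py
```

```text
tray trA [ 0.437  -0.0627] [0.1912 0.0854] -1.5402
tray trB [ 0.437  -0.0623] [0.1916 0.0847] -1.5443
tri (array([ 0.4368, -0.0625,  0.0237]), np.float64(4.3270833600966714e-05))
grille trA [ 0.438  -0.2807] [0.1568 0.0689] -0.1787
grille trB [ 0.4371 -0.2813] [0.1552 0.0677] -0.1809
grille grA [ 0.4367 -0.2819] [0.154 0.065] -0.1788
grille grB [ 0.4362 -0.2817] [0.1541 0.0653] -0.1784
tri (array([ 0.4372, -0.2818,  0.0085]), np.float64(0.0010307118516661774))
cup cupA [0.3823 0.294 ] [0.0831 0.0372] 1.1608
cup cupB [0.4019 0.2811] [0.086  0.0581] 0.5691
tri (array([ 0.409 ,  0.2877, -0.0765]), np.float64(0.005089454727919942))
```

View pics/c2.png

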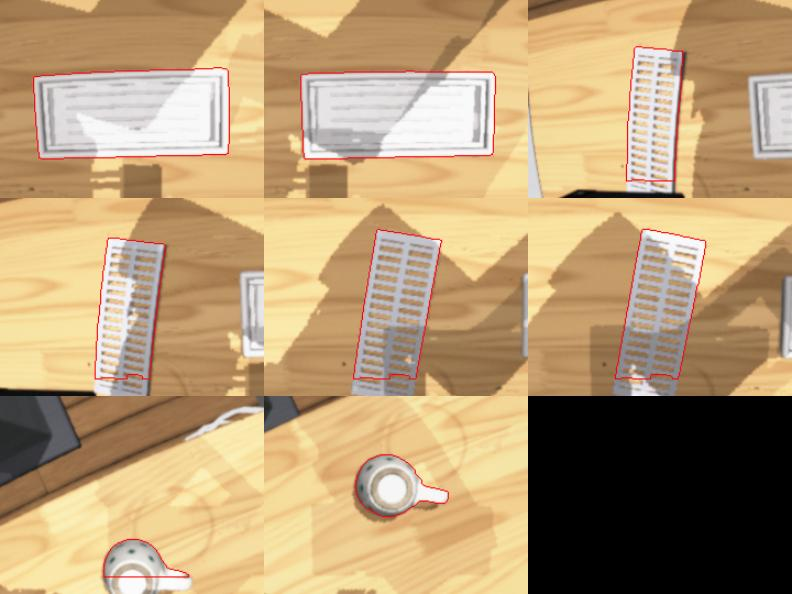

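Contours fit well, but my row limit of 245 clipped the grille and cup. I'll lift it.

```bash
sed -i 's/k\[245:\]=0/k[268:]=0/' h.py; python3 meas.py | grep -v tray
python3 - <<'E'
from h import *
# cup foot: brown/bright ring on top, bright disc inside -> ellipse fits
rs=[]
for f,s in (("cupA",(312,245)),("cupB",(362,160))):
    m,im=load(f); c=blob(im,s)
    # body circle after removing the handle by opening
    k=np.zeros(im.shape[:2],np.uint8); cv2.drawContours(k,[c],-1,1,-1); ko=cv2.morphologyEx(k,cv2.MORPH_OPEN,cv2.getStructuringElement(cv2.MORPH_ELLIPSE,(27,27)))
    M=cv2.moments(ko,True); hd=cv2.moments(cv2.morphologyEx(k-ko,cv2.MORPH_OPEN,np.ones((5,5))),True)
    b=(M["m10"]/M["m00"],M["m01"]/M["m00"]); h=(hd["m10"]/hd["m00"],hd["m01"]/hd["m00"]); print(f,b,h,M["m00"])
    B=onz(m,b,.027,True);H=onz(m,h,.027,True); print(B,H,np.arctan2(*(H-B)[1::-1])); rs.append(ray(m,b,True))
print(tri(rs))
E
```

```text
tri (array([ 0.4368, -0.0625,  0.0237]), np.float64(4.3270833600966714e-05))
grille trA [ 0.4447 -0.2819] [0.1703 0.0689] -0.1787
grille trB [ 0.445  -0.2827] [0.1713 0.0677] -0.1798
grille grA [ 0.445  -0.2834] [0.1709 0.065 ] -0.1788
grille grB [ 0.4448 -0.2833] [0.1717 0.0653] -0.1784
tri (array([ 0.4451, -0.2834,  0.0081]), np.float64(0.0002626149454707914))
cup cupA [0.4001 0.2861] [0.0882 0.0652] 0.7375
cup cupB [0.4019 0.2811] [0.086  0.0581] 0.5691
tri (array([0.4048, 0.2834, 0.0065]), np.float64(0.0008297313695026653))
cupA (312.40629575402636, 239.28404099560763) (353.4457831325301, 247.93975903614458) 2732.0
[0.3901 0.2787 0.027 ] [0.4167 0.3155 0.027 ] 0.9453302557215819
cupB (357.8332714444857, 161.20311919792053) (400.6587837837838, 170.00675675675674) 2693.0
[0.3916 0.2752 0.027 ] [0.4175 0.3137 0.027 ] 0.9794780178911486
(array([0.3933, 0.2766, 0.012 ]), np.float64(0.00045639226728834826))
```

The grille centre is (0.445, -0.283), angle -0.179, size 170 x 65 mm. The tray centre is (0.437, -0.0625), long axis -1.542 rad, rim near z 24 mm. Sizes and heights match the text, so I'll pick the grille with about 4 mm of engagement, keeping the fingertips clear of the side rims later.

```bash
python3 - <<'E'
from h import *
pi=np.pi; o=[pi,0,pi-.1785]; g=np.array([.445,-.2833])
r.movep([*g,.08],o); r.movel([*g,.02],vel=.1)
p=r.sense()["position"]; e=np.array([*g,.02])-p; print("err",e)
r.movel([*(g+e[:2]),.006+e[2]],vel=.04); print(r.sense()["position"],r.sense()["wrist_force"])
r.grab(25); s=r.sense(); print(s["position"],s["grip_width"],s["grip_force"])
r.movel([*g,.12],vel=.1); r.hold(.2); s=r.sense(); print(s["position"],s["grip_width"],s["grip_force"],s["wrist_force"],s["clock"])
snap("scene","s1")
im=cv2.imread("pics/s1.png"); cv2.imwrite("pics/s1c.png",cv2.resize(im[200:480,240:560],(640,560)))
E
```

```text
err [-0.0005  0.0005 -0.0005]
[ 0.4444 -0.2827  0.0052] [-0.3775 -1.0923 -0.3372]
[ 0.4446 -0.2829  0.0056] 0.06365953608967002 25.00000834465027
[ 0.4448 -0.2831  0.1194] 0.06341007151890504 24.999613165855408 [ 0.1506  1.2931 -1.9589] 9.6667
```

View pics/s1c.png

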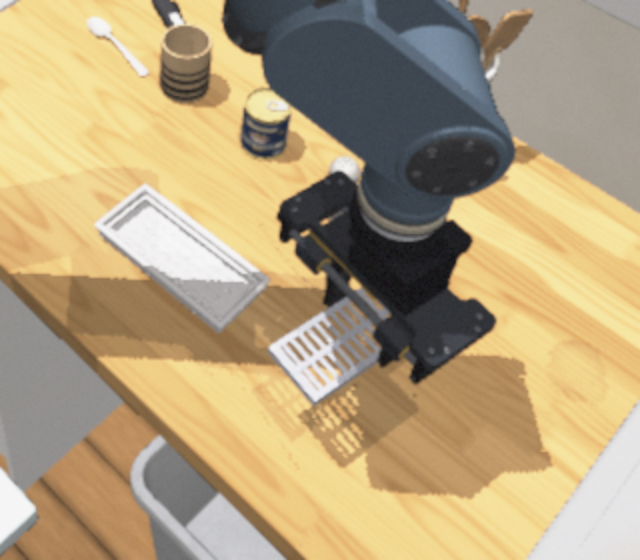

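The grille is held level (picture (330,350)) with width 63.5 mm. Next I'll set it on the end rim 18 mm off the recess, then tilt its far end down into the recess.

```bash
python3 - <<'E'
from h import *
from scipy.spatial.transform import Rotation as Ro
pi=np.pi; ta=-1.542; u=np.array([np.cos(ta),np.sin(ta)]); T=np.array([.4368,-.0625]); yaw=ta+pi
np.save("tray.npy",[*T,ta])
b=T+.018*u
r.movep([*b,.12],[pi,0,yaw]); r.movel([*b,.05],vel=.1); r.hold(.2)
s=r.sense(); e=np.array([*b,.05])-s["position"]; print("err",e,s["tool_rot"])
b2=b+e[:2]
hit=r.movel([*b2,.028+e[2]],vel=.02,force_limit=3); s=r.sense(); print("contact",hit,s["position"],s["wrist_force"])
r.hold(.2)
z0=s["position"][2]
a=np.array([u[1],-u[0],0]) # u x z
R=Ro.from_rotvec(.05*a)*Ro.from_euler("xyz",[pi,0,yaw])
hit=r.movel([*b2,z0+e[2]-.0037],R.as_euler("xyz"),vel=.01,force_limit=8); r.hold(.1); s=r.sense(); print("tilted",hit,s["position"],s["tool_rot"],s["wrist_force"],s["clock"])
snap("scene","s2")
im=cv2.imread("pics/s2.png"); cv2.imwrite("pics/s2c.png",cv2.resize(im[250:400,250:430],(720,600),interpolation=cv2.INTER_CUBIC))
E
```

```text
err [-0.0004  0.0002 -0.0006] [3.1403 0.0006 1.5996]
contact True [ 0.4368 -0.0801  0.0283] [1.1679 0.3979 0.8294]
tilted True [ 0.4368 -0.0802  0.0277] [-3.1409  0.009   1.5996] [-0.001   1.3263  4.9927] 13.8
```

View pics/s2c.png

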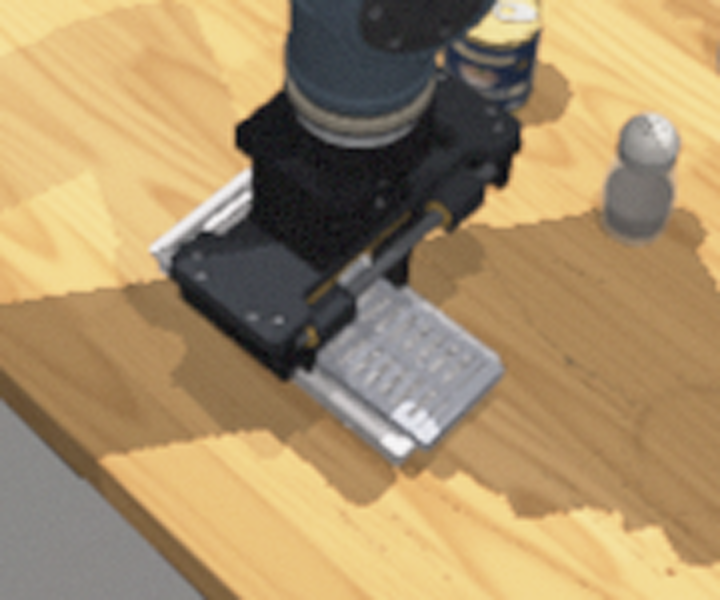

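The contact came at TCP z 28 mm, about 3 mm lower than expected, and the tilt stopped early. I'll compare the grille corners in the picture with their expected projections before going on.

```bash
python3 - <<'E'
from h import *
m,im=load("s2"); x,y,ta=np.load("tray.npy"); T=np.array([x,y]);u=np.array([np.cos(ta),np.sin(ta)]);v=np.array([-u[1],u[0]])
def pr(X): c=m["R"]@X+m["t"]; q=m["intrinsics"]@c; return q[:2]/q[2]
def draw(im,P,col):
    q=[((pr(p)-[250,250])*4+2) for p in P]; cv2.polylines(im,[np.int32(q)],True,col,1)
big=cv2.resize(im[250:400,250:430],(720,600),interpolation=cv2.INTER_CUBIC)
sq=[(1,1),(1,-1),(-1,-1),(-1,1)]
draw(big,[np.append(T+.095*a*u+.042*b*v,.022) for a,b in sq],(0,0,255))
g=T+.018*u
draw(big,[np.append(g+.085*a*u+.032*b*v,.032+(.0009*a)) for a,b in sq],(0,255,0))
draw(big,[np.append(g+.085*a*u+.032*b*v,.032+(.0043*a)) for a,b in sq],(255,0,0))
cv2.imwrite("pics/ov.png",big); print(v)
E
```

```text
[0.9996 0.0288]
```

View pics/ov.png

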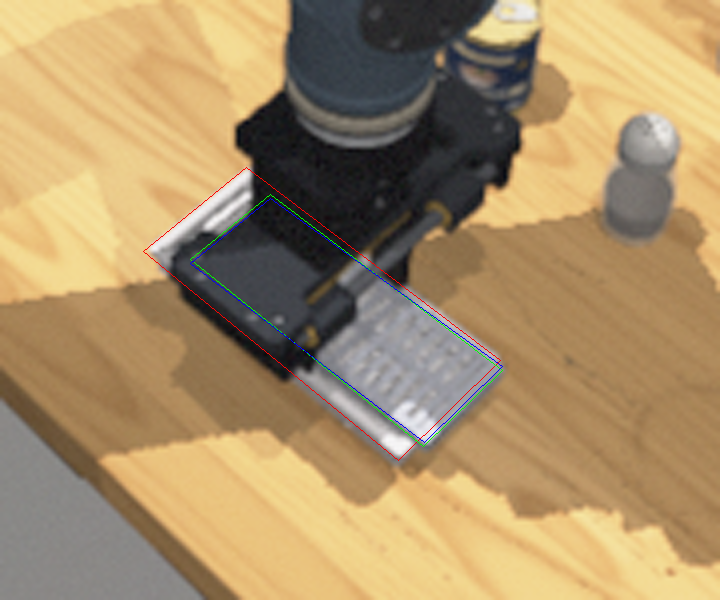

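The outlines agree: the grille sits laterally on line, about 18 mm off. It had already tipped in the grip, so both ends carry it, one end in the recess and the other on the end rim. I'll release and push the high end home with closed fingers.

```bash
python3 - <<'E'
from h import *
pi=np.pi; x,y,ta=np.load("tray.npy"); T=np.array([x,y]);u=np.array([np.cos(ta),np.sin(ta)]); o=[pi,0,ta+pi]
r.release(); r.hold(.1)
p=r.sense()["position"]; r.movel([*p[:2],.10],o,vel=.1); 
r.grab(10)
s0=T+.125*u
r.movel([*s0,.10],o,vel=.2); r.movel([*s0,.045],vel=.1); r.hold(.1)
e=np.array([*s0,.045])-r.sense()["position"]; print("err",e)
r.movel([*s0,.0295]+e,vel=.05); print(r.sense()["position"])
end=np.append(T+.096*u,.0295)+e
hit=r.movel(end,vel=.02,force_limit=8); s=r.sense(); print(hit,(s["position"][:2]-T)@u,s["position"],s["wrist_force"])
r.hold(.2)
r.movel(s["position"]+[0,0,.06],vel=.1)
q=T+np.array([.025,.03]); r.movep([*q,.25],[pi,0,pi]); r.hold(.2); m,im=snap("wrist","w2"); print(r.sense()["clock"])
cv2.imwrite("pics/w2c.png",cv2.resize(im[90:270,180:440],(780,540)))
E
```

```text
err [-0.0004  0.     -0.0006]
[ 0.4397 -0.1873  0.0285]
False 0.09602980967716983 [ 0.4392 -0.1585  0.0289] [-0.1762  0.7825 -0.0905]
22.9917
```

View pics/w2c.png

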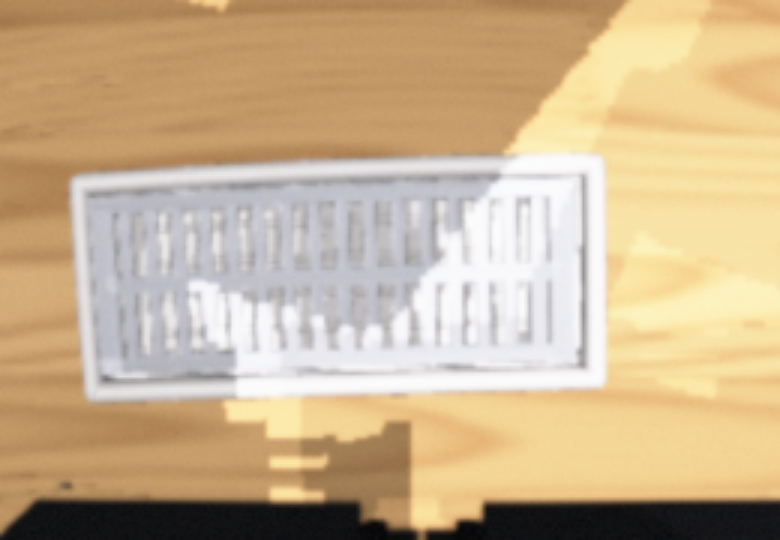

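The grille lies home inside the rim with an even gap all round (rim corners at crop (75,180)–(600,385)), and the clock is at 23 s. Next I'll refine the cup from its foot ring in the two stored wrist views.

```bash
python3 - <<'E'
from h import *
R=[]
for f,s in (("cupA",(312,245)),("cupB",(362,160))):
    m,im=load(f); c=blob(im,s); k=np.zeros(im.shape[:2],np.uint8); cv2.drawContours(k,[c],-1,1,-1)
    k=cv2.erode(k,np.ones((7,7)))
    lab=cv2.cvtColor(im,cv2.COLOR_BGR2LAB); b=lab[...,2].astype(int)-128
    ring=((b>8)&(k>0)).astype(np.uint8); ring=cv2.morphologyEx(ring,cv2.MORPH_CLOSE,np.ones((3,3)))
    cs,_=cv2.findContours(ring,cv2.RETR_EXTERNAL,cv2.CHAIN_APPROX_NONE); c2=max(cs,key=cv2.contourArea)
    P=np.array([onz(m,p,.055,True)[:2] for p in cv2.convexHull(c2)[:,0,:]]); el=cv2.fitEllipse((P*1e4).astype(np.float32))
    cc=np.array(el[0])/1e4; print(f,len(cs),cv2.contourArea(c2),"centre",cc,"diam",np.array(el[1])/1e4, "b med",np.median(b[k>0]),b[k>0].max())
    R.append(cen_ray(m,cc,.055))
    # mouth circle on worktop: body silhouette
    ko=np.zeros_like(k); cv2.drawContours(ko,[c],-1,1,-1); kb=cv2.morphologyEx(ko,cv2.MORPH_OPEN,cv2.getStructuringElement(cv2.MORPH_ELLIPSE,(27,27)))
    cb,_=cv2.findContours(kb,cv2.RETR_EXTERNAL,cv2.CHAIN_APPROX_NONE); x,y,w,h=cv2.boundingRect(kb); print(x,y,w,h)
    ha=cv2.morphologyEx(ko-kb,cv2.MORPH_OPEN,np.ones((3,3))); n,l,st,ce=cv2.connectedComponentsWithStats(ha); i=1+np.argmax(st[1:,4]); H=onz(m,ce[i],.03,True); print("handle",H)
X,e=tri(R); print(X,e,"handle angle",np.arctan2(H[1]-X[1],H[0]-X[0]))
E
```

```text
cupA 1 883.0 centre [0.3919 0.2758] diam [0.0338 0.0363] b med 2.0 18
284 210 62 58
handle [0.4157 0.3152 0.03  ]
cupB 1 1054.0 centre [0.3929 0.275 ] diam [0.0361 0.0364] b med 3.0 18
328 133 63 57
handle [0.417 0.313 0.03 ]
[0.3932 0.2753 0.0503] 0.00017645661809006363 handle angle 1.0086012369531325
```

The cup axis is (0.393, 0.2755), foot height about 50–55 mm and handle angle 1.0 rad, consistent with the text. I'll grip across the handle direction.

```bash
python3 - <<'E'
from h import *
pi=np.pi; o=[pi,0,1.0]; c=np.array([.393,.2755])
r.release(); r.movep([*c,.16],o); r.movel([*c,.08],vel=.1); r.hold(.1)
e=np.array([*c,.08])-r.sense()["position"]; print("err",e,r.sense()["clock"])
hit=r.movel(np.array([*c,.006])+e,vel=.05,force_limit=5); print(hit,r.sense()["position"])
if not hit:
    r.grab(20); s=r.sense(); print(s["grip_width"],s["grip_force"],s["position"])
    f0=s["wrist_force"]; r.movel([*c,.03],vel=.04); r.hold(.2); s=r.sense(); print(s["grip_width"],s["grip_force"],s["wrist_force"]-f0,s["position"],s["clock"])
E
```

```text
err [-0.0005 -0.0002 -0.0006] 27.9583
False [0.3927 0.2754 0.0056]
0.059731760595847554 19.896704528038356 [0.3925 0.2753 0.0054]
0.059645831009137174 19.84424020366717 [-0.5247  0.0975 -1.8339] [0.3928 0.2754 0.0298] 31.1667
```

The cup is held (width 59.7 mm, weight felt about 1.8 N). I'll carry it level to the grille and lower it slowly with a force limit.

```bash
python3 - <<'E'
from h import *
x,y,ta=np.load("tray.npy")
r.movel([.393,.2755,.12],vel=.1); r.movel([x,y,.12],vel=.12); r.movel([x,y,.05],vel=.08); r.hold(.3)
s=r.sense(); e=np.array([x,y,.05])-s["position"]; print(e,s["grip_width"],s["wrist_force"])
hit=r.movel(np.array([x,y,.031])+e,vel=.01,force_limit=2); s=r.sense(); print(hit,s["position"],s["wrist_force"])
if hit and s["position"][2]<.037:
    r.hold(.2); r.release(); r.hold(.1); r.movel([x,y,.15],vel=.08)
    r.movel([x-.0,y+.17,.25],vel=.2); r.hold(.2); print(r.sense()["clock"])
    m,im=snap("scene","s3"); im=im[230:400,230:430]
    m,iw=snap("wrist","w3")
    cv2.imwrite("pics/fin.png",np.hstack([cv2.resize(im,(400,340)),cv2.resize(iw[:300],(400,340))]))
E
```

```text
[-0.0002  0.0001 -0.0003] 0.059570547251310786 [ 0.2695  0.8795 -0.5687]
True [ 0.4366 -0.0625  0.0332] [ 0.1141 -0.2338  4.262 ]
42.05
```

View pics/fin.png

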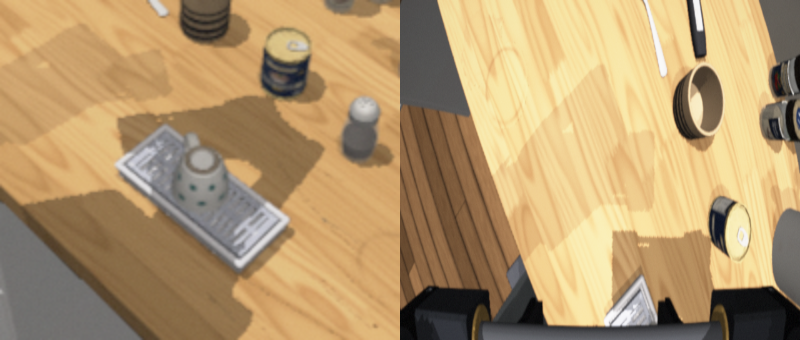

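The cup stands mouth-down in the middle of the seated grille (left panel (203,175)). The contact height of 33.2 mm matches the seated grille top, and the bystanders have not moved. I'll hand it in.

```bash
python3 -c "
from rig import r
print(r.hand_in())"
```

```text
the job is handed in; nothing more can be done
None
```

I've handed the job in: the grille lies home in the tray's recess, the dotted cup stands mouth-down near its middle and is let go, and the beaker, tin and shaker were left alone; no verdict came back on hand-in.

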